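# Make up a sowing kit and a hose kit in the garden shed

### The arm

A 6-joint arm with a two-finger parallel gripper is mounted at the origin on the work surface. World frame = base frame: x ahead of the robot, y to its left, z up, the work surface at z = 0. Lengths are in m, angles in rad, forces in N, time in s.
With the tool pointing down it reaches from about 0.25 to 0.725 m from the base axis. Payload 4 kg.
Tool frame: the origin (TCP) lies midway between the tips of the shut fingers; the grasp point (between the pads) lies 19 mm behind it; z points along the fingers, y is the direction in which the jaws open and shut (so a half turn about z gives the same grasp; the last joint's range is limited). The gripper opens to 85 mm and grips with 20 to 120 N. Pads are 22 mm wide; open, the fingers measure 114 mm over their backs; the gripper's body (76 mm by 85 mm) begins 54 mm behind the grasp point. The pads swing forward as they close: fully open they stand 13 mm farther back than shut.
Start: joints at [1.117, 0.241, 0.005, 1.335, 0, 1.571], TCP at [0.219, 0.449, 0.231] pointing down, gripper open.
Joint ranges: [-2.72, 2.72], [-1.05, 1.87], [-1.09, 1.28], [-1.99, 2.15], [-1.42, 1.44], [-3.14, 3.14]. Speed limits (rad/s): [2.79, 2.79, 3.14, 3.14, 3.14, 3.14].

### API

Orientations are given as a unit quaternion [w, x, y, z].
In Python, from bench import monitor, vision, env gives the robot as it stands.
- The arm moves only by the shell command python3 -m creep 'ROWS'. ROWS is text: rows parted by semicolons, each of 5 numbers parted by spaces: the opening, from 0 (shut) to 1 (fully open), then the shift along the world's x, y, z in m, then the turn about the world's z in rad. A call has 1 to 5 rows; each row shifts and turns the commanded pose from where the row before left it; what a row does not reach is not made up. A row lasts 1/12 s, in which the tool goes at most 41.7 mm and 7.16 degrees, less where a joint would pass 70% of its speed; a pose out of reach is approached as far as the arm can. A call with a gripper value outside its range is refused whole. The fingers move at their own pace and stop on an object; the grip force is fixed at half the most. Time passes only in rows, so rows that do not move let the fingers close. It gives the time, the measured TCP pose, the force and the opening at its end, in the units of the state.
- monitor.get_state(): the state, without advancing time (a new reading comes with each control period).
- vision.get_image(name): name is "scene" or "top"; returns the picture (384x512x3 uint8, blue, green, red); there is no depth.
- vision.get_calibration(name): a dict with "K" (3x3 intrinsics, pixels), "rvec" (rotation vector, rad) and "tvec" (3), from world to camera coordinates, as OpenCV has them. Camera axes: x right, y down, z forward; pixel columns grow to the right and rows downward; lengths in m; the calibration is good to about 2 mm. A picture is of the moment at which its call begins. get_calibration takes no time and is no camera call.
- env.hand_in(): hands the job in, once; it reports no verdict.
The state is a dict: "t": time; "qpos": joint angles; "joint_velocities": joint speeds; "joint_efforts": joint torques, N m; "position": TCP position; "orientation": TCP orientation; "ft_force": force on the tool from outside, world axes, zero at the start; "ft_torque": the same for the moment, N m; "gripper_width": finger opening in m.
Only numpy, scipy, OpenCV 4.12 (cv2) and the standard library are available. Lean on these libraries where they do the work, as an engineer would, in place of code of your own. Each camera call takes 0.05 s, during which the arm holds its last target. There are 200 camera calls.

### The job

Make up two kits from the stock on the shelf: the sowing kit in the rectangular seed tray (the wooden dibber lying flat, the clay pot and the seed jar both standing upright) and the hose kit in the single large round saucer (the spray nozzle lying flat, the tap connector standing upright on its wide end). Everything must rest on the floor of its own container, with nothing lying or leaning on another thing or on a rim. Leave the hammer, the stack of small saucers and the part-open drawer as they are.

Things in the scene. Friction and masses are not known exactly. Their poses are not given: they have to be found in the camera images.
- seed_tray: Target of the sowing kit: rectangular open seed tray of black plastic, loose (0.4 kg), outside 250 mm long (its x), 180 mm wide (its y), 36 mm high, with a thin lip 6 mm beyond that all round; walls and floor 4 mm thick, so inside 242 by 172 mm and 32 mm deep. Origin: centre of its underside; z up.
- saucer: Target of the hose kit: single large round plant saucer of green plastic, loose (0.35 kg), 220 mm across the rim, 30 mm high, sloping wall 4 mm thick; flat floor about 184 mm across, its top 4 mm above the underside. Origin: centre of its underside; z up.
- dibber: Wooden T-handled dibber lying flat, 110 g. Round stem 24 mm thick along its x; cross bar 24 mm thick, 70 mm long along y at the -x end; last 55 mm taper to a point at +x. Origin: on the stem axis (12 mm above its support) at the balance point, the place to grip (across y); bar's outer side at x = -53 mm, full-thickness stem from -29 to +59 mm, point at +114 mm.
- nozzle: Red straight hose spray nozzle lying flat, 130 mm long along its x, 120 g: black round socket at -x, round nose at +x, between them (x = -35 to +31 mm) an eight-sided sleeve, 32 mm across flats, resting on a flat; grip it across y. Origin: on its axis at mid length, 16 mm above its support.
- connector: Tap connector standing on its wide end: ribbed black skirt 40 mm across (42 mm over the ribs) and 24 mm high, above it a grey collar 27 mm across and a grey spigot 16 mm across, 50 mm high in all. Grip it round the skirt. Origin: centre of its underside; z up. 45 g.
- pot: Small clay flower pot standing upright, open at the top: 55 mm high, the upright rim band 58 mm across from 37 to 55 mm high, below it tapering to 40 mm across at the foot. Grip it round the rim band. Origin: centre of its underside; z up. 120 g.
- jar: Seed jar standing upright: amber glass body 45 mm across, plain metal screw lid 42 mm across from 49 to 63 mm high, closed. Origin: centre of its underside; z up. 140 g.
- hammer: Bystander, leave alone: hammer with a black rubber-tipped head (92 mm long, 36 mm thick) and a handle of 210 mm lying beyond the stock, roughly along the shelf. Origin: under the middle of the head; the handle runs along its -x.
- saucer_stack: Bystander, leave alone: stack of three nested small green saucers, 132 mm across and 42 mm high, loose. Origin: centre of its underside.
- drawer: Bystander, leave alone: white plastic drawer 174 mm wide, pulled out 20 to 40 mm towards the robot (-x) from a fixed grey case 170 mm deep (x), 180 mm wide (y), 85 mm high; slides against about 2 N of friction. Origin: middle of the lower edge of the drawer's front, 6 mm above the shelf; a small lip stands out 13 mm from the front.
Things that resemble listed ones, but are neither listed nor needed, are in the scene too. Leave any white look-alike of the saucer alone.

How it is judged:
By the outcome, as a careful person would: the job done as asked, in the order asked, and still so for the second after the job is handed in, with the robot touching nothing.
It also fails if it takes over 136 s, if anything falls off the work surface, if the arm or the gripper's body presses on something with over 40 N, if the wrist force passes 120 N, or if a joint passes its speed limit or range.

## Working session

There is one attempt and no reset: what is moved stays moved. The work goes in short steps, Python scripts to look and compute and a shell command to move; the robot and the scene stay as the last step left them, time stands still between calls to the robot, and variables do not carry over. Pictures are saved under pics/ and viewed, on a budget of 14 in all, crops included, one or two more only if the job needs it, and the job is handed in when it is done.

```bash
ls; mkdir -p pics; cat > h.py <<'E'
import numpy as np, cv2
from bench import monitor, vision, env
def cal(n):
    c=vision.get_calibration(n); R=cv2.Rodrigues(np.array(c["rvec"],float))[0]
    return np.array(c["K"],float),R,np.array(c["tvec"],float).reshape(3)
def w(n,u,v,z):
    K,R,t=cal(n); d=R.T@np.linalg.solve(K,[u,v,1.]); o=-R.T@t
    return np.round(o+d*(z-o[2])/d[2],4)
def px(n,p):
    K,R,t=cal(n); q=K@(R@np.array(p,float)+t); return np.round(q[:2]/q[2],1)
def snap(n,f,box=None,s=1):
    im=vision.get_image(n); cv2.imwrite(f"pics/{f}_full.png",im)
    if box: im=im[box[1]:box[3],box[0]:box[2]]
    cv2.imwrite(f"pics/{f}.png",cv2.resize(im,None,fx=s,fy=s,interpolation=cv2.INTER_CUBIC))
E
python3 - <<'E'
from h import *
snap("top","t0",None,1.5); snap("scene","s0",None,1.5)
for n in("top","scene"):
    K,R,t=cal(n);print(n,K[0,0],-R.T@t,R[2])
print(monitor.get_state())
E
```

```text
pics
top 370.56716724746485 [0.26033533 0.14826591 1.28580826] [ 0.16752379 -0.00390003 -0.98586032]
scene 356.4111683694739 [ 0.89031855 -0.28693816  0.8949775 ] [-0.39851363  0.39736605 -0.82661183]
{'t': 0.1, 'qpos': array([1.11698065e+00, 2.41362399e-01, 3.88320372e-03, 1.33519684e+00,
       1.67414651e-05, 1.57081271e+00]), 'joint_velocities': array([ 3.21331224e-05, -3.10114279e-03,  2.56379393e-03, -7.84828441e-05,
       -1.25254740e-03,  3.92757115e-04]), 'joint_efforts': array([-5.47349518e-04, -3.73137152e+01,  2.53010166e+01,  1.08531406e-02,
       -2.13560753e-05,  3.49785417e-06]), 'position': array([0.21895215, 0.44889577, 0.23049886]), 'orientation': array([-2.19583868e-04,  2.24973595e-01,  9.74364407e-01, -9.13882282e-04]), 'ft_force': array([-0.33765491, -0.30201906,  0.1149186 ]), 'ft_torque': array([-0.01571401,  0.02517243,  0.00914101]), 'gripper_width': 0.08538462654421503}
```

View pics/t0.png

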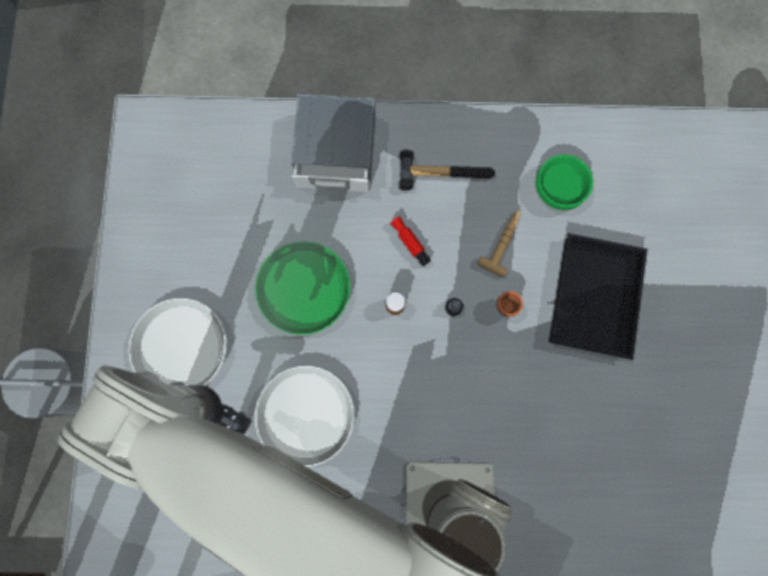

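View pics/s0.png

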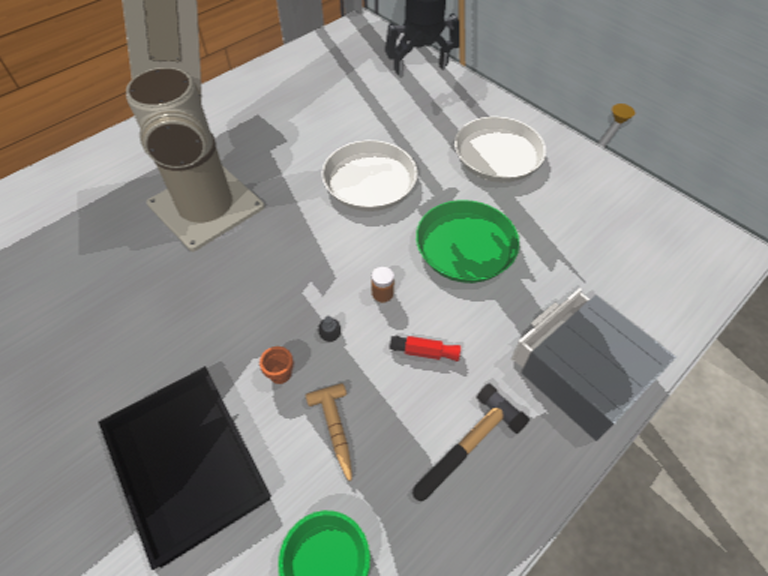

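The top view (1.5x) shows these candidates:
- Large green saucer at (303,288). Look-alikes are the white ones at (178,345) and (305,415), and the small green stack at (565,182).
- Tray at (598,296), dibber at (500,245), nozzle at (410,240).
- Jar at (396,302), connector at (454,306), pot at (510,303).
- Hammer at (445,170), which shares its wood-handle look with the dibber.

I'll check the stock in one close crop.

```bash
python3 - <<'E'
import cv2,numpy as np
a=cv2.imread("pics/t0_full.png")[132:222,250:360]; b=cv2.imread("pics/s0_full.png")[165:325,160:320]
f=lambda i,s:cv2.resize(i,None,fx=s,fy=s,interpolation=cv2.INTER_CUBIC)
A=f(a,4);B=f(b,2.25)
cv2.imwrite("pics/c1.png",np.hstack([A,B]));print(A.shape,B.shape)
E
```

```text
(360, 440, 3) (360, 360, 3)
```

View pics/c1.png

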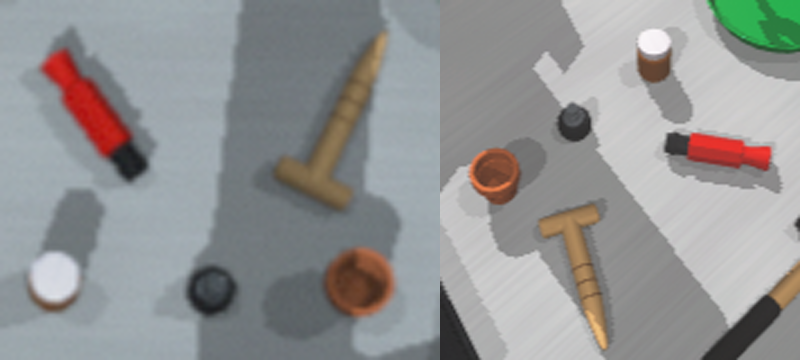

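```bash
python3 - <<'E'
from h import *
c=lambda u,v,z:w("top",250+u/4-.4,132+v/4-.4,z)
g=lambda u,v,z:w("top",u/1.5,v/1.5,z)
print("jar",c(54,277,.063),"conn",c(212,290,.02),"pot",c(360,281,.055))
b,t=c(313,182,.014),c(384,36,.01);d=t-b;print("dib",b,t,np.linalg.norm(d[:2]),"yaw",np.arctan2(d[1],d[0]),"grip",b+d/np.linalg.norm(d)*.041)
b,t=c(135,166,.016),c(57,61,.016);d=t-b;print("noz",b,t,np.linalg.norm(d),np.arctan2(d[1],d[0]),(b+t)/2)
T=[g(*p,.036) for p in((567,235),(646,249),(632,358),(549,342))];print("tray",*T,sum(T)/4,[np.linalg.norm(T[i]-T[i-1]) for i in range(4)])
d=T[0]-T[3];print("yaw",np.arctan2(d[1],d[0]))
print("saucer",g(303,288,.03),g(257,288,.03),g(349.5,288,.03))
print("hammer",g(406,170,.018),g(494,173,.012))
E
```

```text
jar [0.4444 0.1289 0.063 ] conn [ 0.4425 -0.0083  0.02  ] pot [ 0.4478 -0.1285  0.055 ]
dib [ 0.5411 -0.0977  0.014 ] [ 0.6772 -0.1636  0.01  ] 0.15121514474416906 yaw -0.45093016392652663 grip [ 0.57798882 -0.11556167  0.01291583]
noz [0.5515 0.0589 0.016 ] [0.6454 0.1291 0.016 ] 0.11724013817801476 0.6419657978194768 [0.59845 0.094   0.016  ]
tray [ 0.613  -0.2694  0.036 ] [ 0.5837 -0.4519  0.036 ] [ 0.3315 -0.4061  0.036 ] [ 0.3634 -0.2206  0.036 ] [ 0.4729 -0.337   0.036 ] [np.float64(0.25432577533549366), np.float64(0.18483706338286165), np.float64(0.25632495001462496), np.float64(0.1882228997757712)]
yaw -0.19307726466869113
saucer [0.4755 0.3389 0.03  ] [0.4731 0.444  0.03  ] [0.4778 0.2324 0.03  ]
hammer [0.7706 0.1069 0.018 ] [ 0.7704 -0.1059  0.012 ]
```

```bash
for i in 1; do python3 -m creep '0.8 0.02 -0.031 0 0;0.8 0.02 -0.031 0 0;0.8 0.02 -0.031 0 0;0.8 0.02 -0.031 0 0;0.8 0.02 -0.031 0 0'; done
```

```text
t: 0.52
position: [0.3194, 0.2928, 0.2309]
orientation: [-0.0, 0.225, 0.974, -0.0]
ft_force: [0.5, 0.3, 0.9]
gripper_width: 0.0684
```

```bash
python3 -m creep '0.6 0.02 -0.0315 0 0;0.6 0.02 -0.0315 0 0;0.6 0.02 -0.0315 0 0;0.6 0.02 -0.0315 0 0;0.6 0.02 -0.0315 0 0' >/dev/null
python3 -m creep '0.6 0.02 -0.0315 0 0;0.6 0.02 -0.0315 0 0;0.6 0.02 -0.0315 0 0;0.6 0.02 -0.0315 0 0;0.6 0.02 -0.0315 0 0' >/dev/null
python3 -m creep '0.6 0.02 -0.0315 -0.03 0;0.6 0.02 -0.0315 -0.03 0;0.6 0.018 -0.0315 -0.03 0;0.6 0 0 -0.04 0;0.6 0 0 -0.03 0'
python3 - <<'E'
from h import *
snap("scene","s1",(190,190,320,320),4)
E
```

```text
t: 1.77
position: [0.5695, -0.1052, 0.0793]
orientation: [-0.001, 0.227, 0.974, -0.0]
ft_force: [-0.2, 0.0, -1.2]
gripper_width: 0.0512
```

View pics/s1.png

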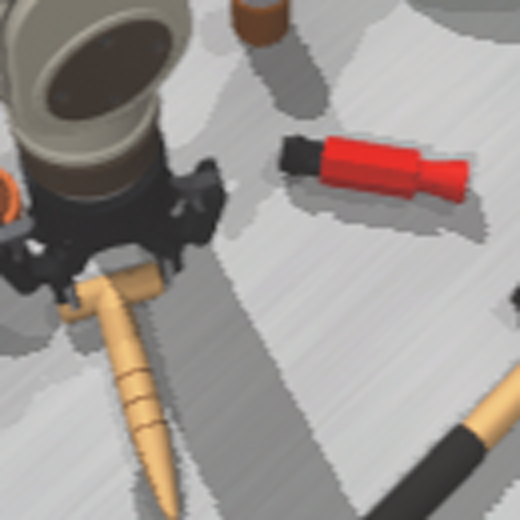

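```bash
python3 - <<'E'
from h import *
c=lambda u,v,z:w("scene",160+(u-440)/2.25-.3,165+v/2.25-.3,z)
print("jar",c(654,42,.063),"conn",c(573,127,.012),"pot",c(495,168,.055))
b,t=c(569.5,219,.014),c(605,346,.012);d=t-b;print("dib",b,t,np.linalg.norm(d[:2]),"yaw",np.arctan2(d[1],d[0]),"grip",b+d/np.linalg.norm(d)*.041)
b,t=c(668,143,.016),c(769,158,.016);d=t-b;print("noz",b,t,np.linalg.norm(d),np.arctan2(d[1],d[0]),(b+t)/2)
E
```

```text
jar [0.4489 0.1271 0.063 ] conn [ 0.4489 -0.0132  0.012 ] pot [ 0.4506 -0.1278  0.055 ]
dib [ 0.5428 -0.0968  0.014 ] [ 0.681  -0.1623  0.012 ] 0.1529362285398722 yaw -0.4425919320517736 grip [ 0.57984626 -0.11435811  0.01346387]
noz [0.5494 0.0569 0.016 ] [0.6499 0.1333 0.016 ] 0.12624266315315122 0.6499965814462927 [0.59965 0.0951  0.016  ]
```

```bash
python3 -m creep '0.5 0 0 0 0;0.5 0 0 0 0'
```

```text
t: 1.98
position: [0.5699, -0.1032, 0.083]
orientation: [-0.0, 0.225, 0.974, -0.0]
ft_force: [1.2, 0.9, 1.3]
gripper_width: 0.0422
```

```bash
python3 -m creep '0.5 0.009 -0.012 -0.03 0;0.5 0 0 -0.03 0;0.5 0 0 -0.015 0;0.5 0 0 -0.005 0;0.5 0 0 0 0'
python3 -m creep '0 0 0 0 0;0 0 0 0 0;0 0 0 0 0;0 0 0 0 0;0 0 0 0 0'
python3 -m creep '0 0 0 0.03 0;0 0 0 0.03 0;0 0 0 0.03 0;0 0 0 0 0'
```

```text
t: 2.4
position: [0.5798, -0.115, 0.0037]
orientation: [0.001, 0.225, 0.974, 0.0]
ft_force: [0.0, 0.3, 0.2]
gripper_width: 0.0427
t: 2.82
position: [0.5813, -0.1155, 0.0057]
orientation: [0.003, 0.225, 0.974, 0.0]
ft_force: [-0.9, 0.1, 7.3]
gripper_width: 0.0213
t: 3.15
position: [0.5837, -0.1162, 0.1004]
orientation: [0.007, 0.225, 0.974, 0.0]
ft_force: [2.4, 0.4, -0.7]
gripper_width: 0.0216
```

```bash
python3 -m creep '0 -0.018 -0.0315 0 0.055;0 -0.018 -0.0315 0 0.055;0 -0.018 -0.0315 0 0.055;0 -0.018 -0.0315 0 0.055;0 -0.018 -0.0315 0 0.05'
python3 -m creep '0 -0.018 -0.0315 0 0;0 -0.018 -0.0315 0 0;0 -0.018 -0.0315 -0.02 0;0 0 0 0 0;0 0 0 0 0'
python3 - <<'E'
from h import *
snap("scene","s2",(50,180,250,384),3)
E
```

```text
t: 3.57
position: [0.4882, -0.274, 0.0931]
orientation: [0.001, 0.09, 0.996, -0.0]
ft_force: [0.1, -0.6, -2.0]
gripper_width: 0.0216
t: 3.98
position: [0.4329, -0.3685, 0.0717]
orientation: [-0.001, 0.094, 0.996, 0.001]
ft_force: [0.2, -0.2, -1.0]
gripper_width: 0.0215
```

View pics/s2.png

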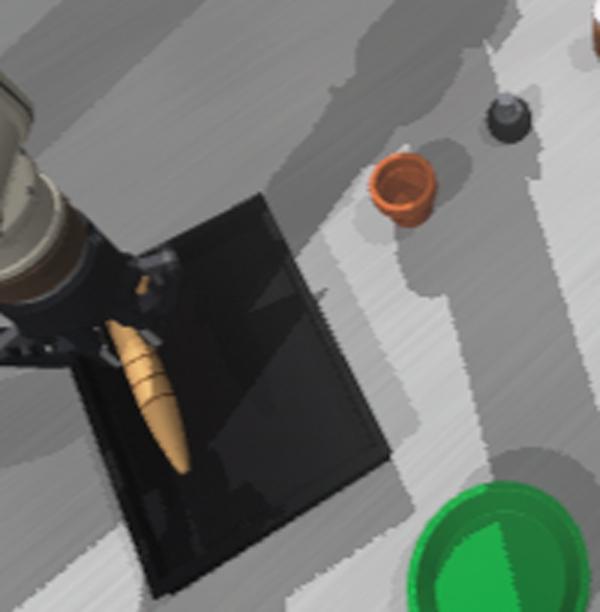

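```bash
python3 - <<'E'
from h import *
c=lambda u,v,z:w("scene",50+u/3-.3,180+v/3-.3,z)
A,B,C=c(157,597,.036),c(391,457,.036),c(261,195,.036)
print(A,B,C,(A+C)/2,np.linalg.norm(A-B),np.linalg.norm(B-C))
d=B-C;print("yaw",np.arctan2(d[1],d[0]));d=B-A;print(np.arctan2(d[1],d[0])-np.pi/2)
t=c(183,471,.078);print("tip",t,t-monitor.get_state()["position"])
E
```

```text
[ 0.5889 -0.4527  0.036 ] [ 0.6258 -0.2743  0.036 ] [ 0.3677 -0.2249  0.036 ] [ 0.4783 -0.3388  0.036 ] 0.18217620591065126 0.26278502620963773
yaw -0.1891115490379184
-0.20396237254904714
tip [ 0.5435 -0.3895  0.078 ] [ 0.10937149 -0.02185322  0.00568383]
```

```bash
python3 -m creep '0 0.008 0 -0.02 0;0 0 0 -0.02 0;0 0 0 -0.014 0;0 0 0 -0.005 0;0 0 0 0 0'
python3 -m creep '0 0 0 -0.002 0;0 0 0 0 0'
```

```text
t: 4.45
position: [0.443, -0.3655, 0.0126]
orientation: [-0.001, 0.091, 0.996, 0.001]
ft_force: [-0.5, 0.4, -1.2]
gripper_width: 0.0218
t: 4.62
position: [0.4441, -0.3674, 0.0126]
orientation: [0.001, 0.091, 0.996, -0.001]
ft_force: [0.2, 0.5, -1.9]
gripper_width: 0.0213
```

```bash
python3 -m creep '0 0 0 -0.003 0;0 0 0 0 0;0 0 0 0 0'
python3 -m creep '0.5 0 0 0 0;0.5 0 0 0 0;0.5 0 0 0 0;0.5 0 0 0 0;0.5 0 0 0 0'
python3 -m creep '0.5 0 0 0.03 0;0.5 0 0 0.04 0;0.5 0 0 0.04 0;0.5 0 0 0 0'
```

```text
t: 4.87
position: [0.4441, -0.368, 0.0097]
orientation: [0.001, 0.092, 0.996, -0.001]
ft_force: [1.4, -0.1, 1.6]
gripper_width: 0.0216
t: 5.28
position: [0.4427, -0.3673, 0.0085]
orientation: [-0.0, 0.092, 0.996, 0.0]
ft_force: [-0.3, 0.7, -0.0]
gripper_width: 0.0428
t: 5.62
position: [0.4471, -0.3708, 0.1272]
orientation: [0.006, 0.092, 0.996, -0.004]
ft_force: [0.9, -0.6, 0.6]
gripper_width: 0.0431
```

```bash
python3 -m creep '0.95 0 0.02 0 -0.121;0.95 0 0.02 0 -0.121;0.95 0 0.02 0 -0.121;0.95 0 0.02 0 -0.121;0.95 0 0.02 0 -0.121' >/dev/null
python3 -m creep '0.95 0 0.02 0 -0.121;0.95 0 0.02 0 -0.121;0.95 0 0.02 0 -0.121;0.95 0 0.02 0 -0.121;0.95 0 0.02 0 -0.121'>/dev/null
python3 -m creep '0.95 0.007 0.02 0 -0.121;0.95 0 0.02 0 -0.121;0.95 0 0 0 -0.121;0.95 0 0 0 0;0.95 0 0 0 0'
python3 - <<'E'
from h import *
cs=vision.get_image("scene");ct=vision.get_image("top")
f=lambda i,s:cv2.resize(i,None,fx=s,fy=s,interpolation=cv2.INTER_CUBIC)
a=f(ct[140:260,300:440],2.85);b=f(cs[180:380,50:250],2)[:400]
h=max(a.shape[0],b.shape[0]);z=lambda i:cv2.copyMakeBorder(i,0,h-i.shape[0],0,0,0)
cv2.imwrite("pics/c2.png",np.hstack([z(a),z(b)]));print(a.shape)
E
```

```text
t: 6.87
position: [0.45, -0.1272, 0.1185]
orientation: [0.0, 0.769, 0.64, -0.0]
ft_force: [-0.3, 0.5, -0.0]
gripper_width: 0.081
(342, 399, 3)
```

View pics/c2.png

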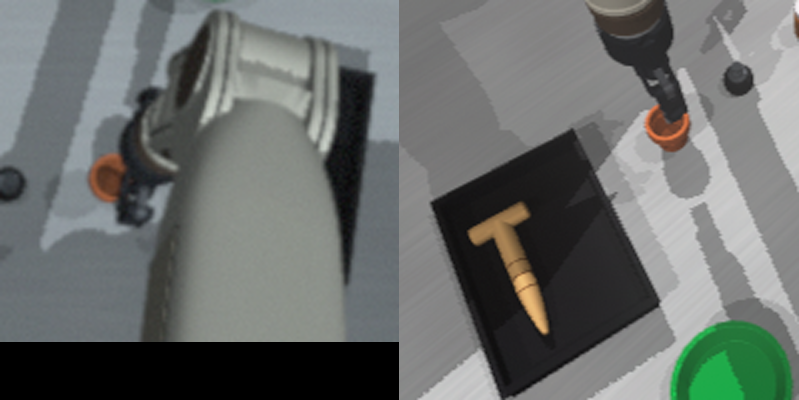

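```bash
python3 -m creep '0.95 -0.001 0 -0.03 0;0.95 0 0 -0.03 0;0.95 0 0 -0.025 0;0.95 0 0 -0.010 0;0.95 0 0 0 0'
python3 -m creep '0 0 0 0 0;0 0 0 0 0;0 0 0 0 0;0 0 0 0 0;0 0 0 0 0'
python3 -m creep '0 0 0 0.03 0;0 0 0 0.03 0;0 0 0 0.015 0;0 0 0 0 0'
```

```text
t: 7.38
position: [0.4463, -0.1273, 0.0208]
orientation: [-0.003, 0.77, 0.638, -0.002]
ft_force: [-0.4, 0.0, 0.3]
gripper_width: 0.0809
t: 7.8
position: [0.4501, -0.128, 0.025]
orientation: [0.001, 0.77, 0.638, 0.001]
ft_force: [-1.1, -1.8, 6.8]
gripper_width: 0.0572
t: 8.13
position: [0.4521, -0.1281, 0.1024]
orientation: [0.003, 0.77, 0.638, 0.002]
ft_force: [1.0, 0.2, -2.2]
gripper_width: 0.0565
```

```bash
python3 -m creep '0 0.0145 -0.03 0 0;0 0.0145 -0.03 0 0;0 0.0145 -0.03 0 0;0 0.0145 -0.03 0 0;0 0.0145 -0.03 0 0'>/dev/null
python3 -m creep '0 0.0145 -0.03 0 0;0 0 0 0 0;0 0 0 0 0'
python3 - <<'E'
from h import *
cs=vision.get_image("scene")
cv2.imwrite("pics/c3.png",cv2.resize(cs[180:370,60:250],None,fx=3,fy=3,interpolation=cv2.INTER_CUBIC))
E
```

```text
t: 8.8
position: [0.5355, -0.3084, 0.0963]
orientation: [-0.001, 0.77, 0.638, -0.0]
ft_force: [0.2, 0.2, -1.4]
gripper_width: 0.0572
```

View pics/c3.png

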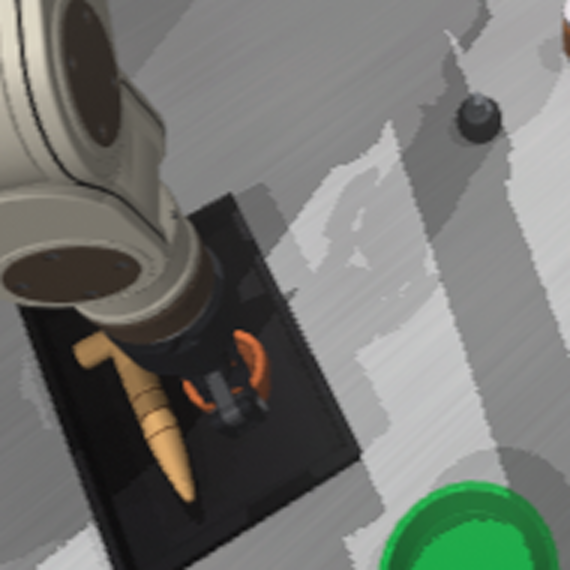

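```bash
python3 -m creep '0 0 0 -0.03 0;0 0 0 -0.025 0;0 0 0 -0.012 0;0 0 0 0 0;0 0 0 0 0'
python3 -m creep '0 0 0 -0.002 0;0 0 0 0 0;0 0 0 0 0'
```

```text
t: 9.27
position: [0.5347, -0.3053, 0.0307]
orientation: [-0.001, 0.769, 0.639, -0.0]
ft_force: [0.4, 0.6, -1.5]
gripper_width: 0.0569
t: 9.52
position: [0.536, -0.3069, 0.0298]
orientation: [0.0, 0.77, 0.639, 0.0]
ft_force: [0.3, 0.6, -0.7]
gripper_width: 0.0566
```

```bash
python3 -m creep '0 0 0 -0.0015 0;0 0 0 0 0'
python3 -m creep '0.93 0 0 0 0;0.93 0 0 0 0;0.93 0 0 0 0;0.93 0 0 0 0;0.93 0 0 0 0'
python3 -m creep '0.93 0 0 0.03 0;0.93 0 0 0.03 0;0.93 0 0 0.03 0;0.93 -0.007 0.036 0 0;0.93 -0.007 0.036 0 0'
python3 -m creep '0.93 -0.007 0.036 0 0;0.93 -0.007 0.036 0 0;0.93 -0.007 0.036 0 0;0.93 -0.007 0.036 0 0;0.93 -0.007 0.036 0 0'>/dev/null
python3 -m creep '0.93 -0.007 0.036 0 0;0.93 -0.007 0.036 0 0;0.93 -0.007 0.036 0 0;0.8 -0.007 0.036 0 0;0.8 -0.007 0.036 0 0'
python3 -m creep '0.8 0 0 0 0;0.8 0 0 0 0'
```

```text
t: 9.68
position: [0.5359, -0.3072, 0.0281]
orientation: [0.0, 0.77, 0.638, 0.0]
ft_force: [-0.3, -0.6, -0.9]
gripper_width: 0.0568
t: 10.1
position: [0.536, -0.3074, 0.0282]
orientation: [0.0, 0.77, 0.638, 0.0]
ft_force: [-0.3, 0.6, 0.7]
gripper_width: 0.0796
t: 10.52
position: [0.5242, -0.2371, 0.121]
orientation: [0.003, 0.771, 0.637, 0.002]
ft_force: [0.7, 0.8, -0.2]
gripper_width: 0.0793
t: 11.35
position: [0.4515, 0.1263, 0.1184]
orientation: [0.0, 0.77, 0.638, 0.0]
ft_force: [0.8, -0.1, 0.7]
gripper_width: 0.0683
t: 11.52
position: [0.4516, 0.1265, 0.1183]
orientation: [0.0, 0.768, 0.64, 0.0]
ft_force: [-0.2, -1.0, 0.8]
gripper_width: 0.0684
```

```bash
python3 -m creep '0.85 -0.005 0.0015 -0.03 0;0.85 0 0 -0.03 0;0.85 0 0 -0.025 0;0.85 0 0 -0.013 0;0.85 0 0 0 0'
python3 -m creep '0 0 0 0 0;0 0 0 0 0;0 0 0 0 0;0 0 0 0 0;0 0 0 0 0'
python3 -m creep '0 0 0 0.03 0;0 0 0 0.03 0;0 0 0 0.02 0;0 0 0 0 0'
python3 - <<'E'
from h import *
cs=vision.get_image("scene")
f=lambda i,s:cv2.resize(i,None,fx=s,fy=s,interpolation=cv2.INTER_CUBIC)
cv2.imwrite("pics/c4.png",np.hstack([f(cs[180:380,50:250],2),f(cs[120:220,200:300],4)]))
E
```

```text
t: 11.93
position: [0.4444, 0.124, 0.0172]
orientation: [-0.001, 0.77, 0.638, -0.003]
ft_force: [0.4, -0.8, 0.4]
gripper_width: 0.0727
t: 12.35
position: [0.4485, 0.1262, 0.0216]
orientation: [0.001, 0.77, 0.638, 0.001]
ft_force: [0.0, -2.0, 6.1]
gripper_width: 0.043
t: 12.68
position: [0.4504, 0.1272, 0.1047]
orientation: [0.002, 0.77, 0.638, 0.004]
ft_force: [0.8, -0.3, -1.1]
gripper_width: 0.043
```

View pics/c4.png

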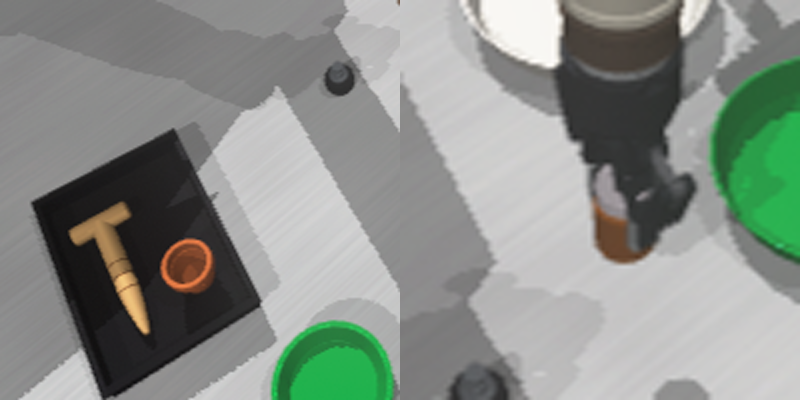

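```bash
python3 -m creep '0 -0.0015 -0.0377 0 0;0 -0.0015 -0.0377 0 0;0 -0.0015 -0.0377 0 0;0 -0.0015 -0.0377 0 0;0 -0.0015 -0.0377 0 0'>/dev/null
python3 -m creep '0 -0.0015 -0.0377 0 0;0 -0.0015 -0.0377 0 0;0 -0.0015 -0.0377 0 0;0 -0.0015 -0.0377 0 0;0 -0.0015 -0.0377 0 0'>/dev/null
python3 -m creep '0 -0.0015 -0.0377 0 0;0 0 0 0 0;0 0 0 0 0'
```

```text
t: 13.82
position: [0.4293, -0.2899, 0.0985]
orientation: [-0.001, 0.771, 0.637, -0.0]
ft_force: [0.5, 0.6, -1.0]
gripper_width: 0.0432
```

```bash
python3 -m creep '0 0 0.003 -0.03 0;0 0 0 -0.03 0;0 0 0 -0.013 0;0 0 0 0 0;0 0 0 0 0'
python3 -m creep '0 0 0 -0.002 0;0 0 0 0 0;0 0 0 0 0'
python3 -m creep '0 0 0 -0.0015 0;0 0 0 0 0;0 0 0 0 0'
```

```text
t: 14.23
position: [0.4294, -0.2833, 0.0257]
orientation: [-0.002, 0.769, 0.639, -0.0]
ft_force: [-0.4, -0.0, -0.3]
gripper_width: 0.043
t: 14.48
position: [0.4304, -0.2849, 0.0249]
orientation: [-0.0, 0.769, 0.639, -0.0]
ft_force: [0.6, -0.7, -0.8]
gripper_width: 0.043
t: 14.73
position: [0.4308, -0.2854, 0.0239]
orientation: [0.0, 0.77, 0.638, 0.0]
ft_force: [0.0, 1.3, 1.5]
gripper_width: 0.0429
```

```bash
python3 -m creep '0.77 0 0 0 0;0.77 0 0 0 0;0.77 0 0 0 0;0.77 0 0 0 0;0.77 0 0 0 0'
python3 -m creep '0.77 0 0 0.03 0;0.77 0 0 0.03 0;0.77 0 0 0.03 0;0.77 0.014 0.0317 0 0;0.77 0.014 0.0317 0 0'
python3 -m creep '0.7 0.014 0.0317 0 -0.106;0.7 0.014 0.0317 0 -0.106;0.7 0.014 0.0317 0 -0.106;0.7 0.014 0.0317 0 -0.106;0.7 0.014 0.0317 0 -0.106' >/dev/null
python3 -m creep '0.7 0.014 0.0317 0 -0.106;0.7 0.014 0.0317 0 -0.106;0.7 0.014 0.0317 0 0;0.7 0.014 0.0317 0 0;0.7 0.014 0.0317 0 0'
python3 -m creep '0.7 0 0 0 0;0.7 0 0 0 0'
python3 - <<'E'
from h import *
snap("top","t1",None,1.5)
cs=vision.get_image("scene");cv2.imwrite("pics/s5_full.png",cs)
E
```

```text
t: 15.15
position: [0.4304, -0.2856, 0.0235]
orientation: [-0.0, 0.77, 0.638, -0.0]
ft_force: [1.1, -1.4, 0.2]
gripper_width: 0.0659
t: 15.57
position: [0.4602, -0.2238, 0.1162]
orientation: [0.003, 0.771, 0.637, 0.001]
ft_force: [-0.4, 0.2, -0.1]
gripper_width: 0.0656
t: 16.4
position: [0.5988, 0.0965, 0.1134]
orientation: [0.0, 0.949, 0.316, -0.0]
ft_force: [2.1, -0.7, -0.2]
gripper_width: 0.0599
t: 16.57
position: [0.5987, 0.0968, 0.113]
orientation: [0.0, 0.948, 0.318, -0.0]
ft_force: [-0.4, 0.3, 0.2]
gripper_width: 0.0598
```

View pics/t1.png

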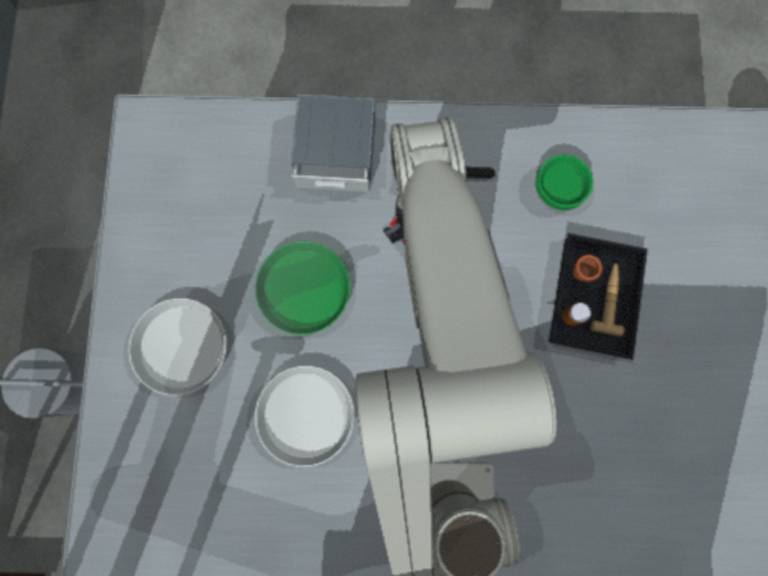

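```bash
python3 -m creep '0.7 0 -0.002 -0.035 0;0.7 0 0 -0.035 0;0.7 0 0 -0.025 0;0.7 0 0 -0.013 0;0.7 0 0 0 0'
python3 -m creep '0 0 0 0 0;0 0 0 0 0;0 0 0 0 0;0 0 0 0 0;0 0 0 0 0'
python3 -m creep '0 0 0 0.03 0;0 0 0 0.03 0;0 0 0 0.02 0;0 0 0 0 0'
python3 - <<'E'
from h import *
cs=vision.get_image("scene")
cv2.imwrite("pics/c5.png",cv2.resize(cs[100:250,220:380],None,fx=3.5,fy=3.5,interpolation=cv2.INTER_CUBIC))
print(w("scene",468/1.5,240/1.5,.03), px("scene",(.4755,.339,.03))*1.5)
E
```

```text
t: 17.08
position: [0.5945, 0.0905, 0.0016]
orientation: [-0.001, 0.949, 0.315, -0.004]
ft_force: [-1.3, -1.1, -0.4]
gripper_width: 0.0598
t: 17.5
position: [0.5999, 0.0927, 0.0075]
orientation: [0.001, 0.949, 0.316, 0.002]
ft_force: [-0.4, -1.3, 5.7]
gripper_width: 0.0305
t: 17.83
position: [0.6021, 0.0937, 0.0912]
orientation: [0.001, 0.949, 0.316, 0.005]
ft_force: [0.7, 0.9, -0.3]
gripper_width: 0.0304
[0.488  0.3375 0.03  ] [464.1  236.25]
```

View pics/c5.png

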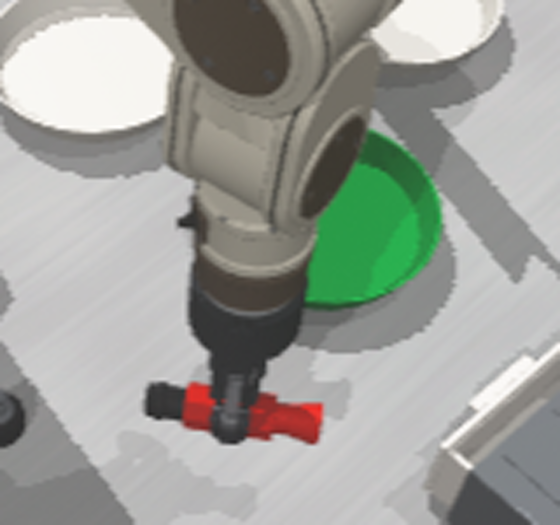

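```bash
python3 -m creep '0 -0.017 0.033 0 0;0 -0.017 0.033 0 0;0 -0.017 0.033 0 0;0 -0.017 0.033 0 0;0 -0.017 0.033 0 0' >/dev/null
python3 -m creep '0 -0.017 0.033 0 0;0 -0.017 0.033 0 0;0 -0.017 0.033 0 0;0 0 0 0 0;0 0 0 0 0'
python3 - <<'E'
from h import *
cs=vision.get_image("scene");b=cs.astype(int)
def ov(name,im):
    m=((im[:,:,1].astype(int)-im[:,:,2]>40)).astype(np.uint8)
    n,l,s,c=cv2.connectedComponentsWithStats(m)
    print(name,[(list(s[i]),) for i in range(1,n) if s[i][4]>300])
t0=cv2.imread("pics/t0_full.png");s0=cv2.imread("pics/s0_full.png")
ov("top",t0);ov("scene",s0)
for c in((.4755,.339),(.478,.339),(.481,.339)):
  for n in("top","scene"):
    P=np.vstack([[px(n,(c[0]+r*np.cos(a),c[1]+r*np.sin(a),z)) for a in np.arange(0,6.3,.05)] for r,z in((.11,.03),(.096,0))])
    print(c,n,P.min(0),P.max(0))
s=cv2.resize(cs[90:220,240:380],None,fx=4,fy=4,interpolation=cv2.INTER_CUBIC);cv2.imwrite("pics/c6.png",s)
E
```

```text
t: 18.72
position: [0.4628, 0.3547, 0.0837]
orientation: [-0.001, 0.947, 0.321, -0.002]
ft_force: [-0.1, -0.2, -1.7]
gripper_width: 0.0305
top [([np.int32(357), np.int32(103), np.int32(39), np.int32(37), np.int32(1127)],), ([np.int32(170), np.int32(164), np.int32(64), np.int32(59), np.int32(2754)],)]
scene [([np.int32(277), np.int32(133), np.int32(69), np.int32(55), np.int32(2939)],), ([np.int32(185), np.int32(340), np.int32(62), np.int32(44), np.int32(2244)],)]
(0.4755, 0.339) top [169.9 160.9] [234. 224.]
(0.4755, 0.339) scene [274.7 132.2] [344.3 187.7]
(0.478, 0.339) top [169.9 160.2] [234.  223.2]
(0.478, 0.339) scene [275.2 132.6] [344.9 188.2]
(0.481, 0.339) top [170.  159.4] [234.  222.4]
(0.481, 0.339) scene [275.9 133.1] [345.7 188.8]
```

View pics/c6.png

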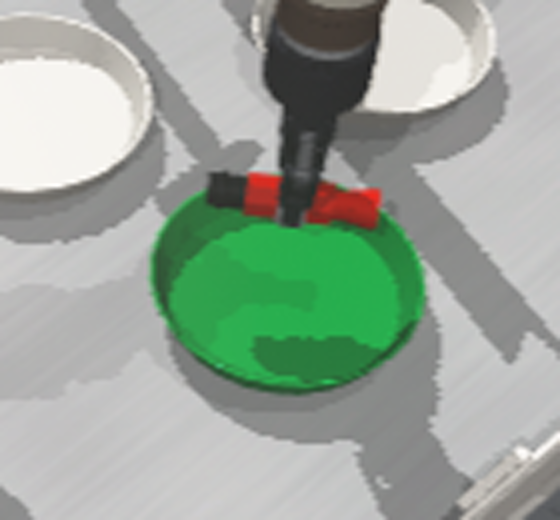

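```bash
python3 - <<'E'
from h import *
a,b=w("scene",240+210/4,90+188/4,.096),w("scene",240+380/4,90+208/4,.096);print(a,b,(a+b)/2,np.linalg.norm(a-b),monitor.get_state()["position"])
E
```

```text
[0.4172 0.3143 0.096 ] [0.5191 0.3938 0.096 ] [0.46815 0.35405 0.096  ] 0.1292434137586902 [0.46357665 0.35344767 0.08389911]
```

```bash
python3 -m creep '0 -0.002 0.004 -0.03 0;0 0 0 -0.025 0;0 0 0 -0.014 0;0 0 0 0 0;0 0 0 0 0'
python3 -m creep '0 0 0 -0.003 0;0 0 0 0 0;0 0 0 0 0'
python3 -m creep '0 0 0 -0.002 0;0 0 0 0 0;0 0 0 0 0'
```

```text
t: 19.18
position: [0.464, 0.354, 0.0154]
orientation: [-0.002, 0.948, 0.319, -0.002]
ft_force: [-0.2, 0.5, -1.7]
gripper_width: 0.0305
t: 19.43
position: [0.4647, 0.3559, 0.0142]
orientation: [-0.002, 0.947, 0.32, -0.0]
ft_force: [0.1, -1.4, -2.2]
gripper_width: 0.0306
t: 19.68
position: [0.4641, 0.3561, 0.0117]
orientation: [-0.002, 0.947, 0.321, -0.001]
ft_force: [-0.0, 0.2, -1.9]
gripper_width: 0.0307
```

```bash
python3 -m creep '0 0 0 -0.002 0;0 0 0 0 0;0 0 0 0 0'
python3 -m creep '0 0 0 -0.001 0;0 0 0 0 0;0 0 0 0 0'
```

```text
t: 19.93
position: [0.4643, 0.3563, 0.0113]
orientation: [-0.002, 0.947, 0.321, -0.0]
ft_force: [-2.1, -2.4, 8.6]
gripper_width: 0.0305
t: 20.18
position: [0.4644, 0.3563, 0.0112]
orientation: [-0.003, 0.947, 0.321, 0.0]
ft_force: [-4.1, -3.4, 13.0]
gripper_width: 0.0308
```

```bash
python3 -m creep '0 0 0 0.002 0;0.6 0 0 0 0;0.6 0 0 0 0;0.6 0 0 0 0;0.6 0 0 0 0'
python3 -m creep '0.6 0 0 0.03 0;0.6 0 0 0.03 0;0.6 0 0 0.03 0;0.6 -0.0014 -0.0283 0 0.1206;0.6 -0.0014 -0.0283 0 0.1206'
python3 -m creep '0.8 -0.0014 -0.0283 0 0.1206;0.8 -0.0014 -0.0283 0 0.1206;0.8 -0.0014 -0.0283 0 0.1206;0.8 -0.0014 -0.0283 0 0.1206;0.8 -0.0014 -0.0283 0 0.1206'>/dev/null
python3 -m creep '0.8 -0.0014 -0.0283 0 0.1206;0.8 -0.0014 -0.0283 0 0.1206;0.8 -0.0014 -0.0283 0 0.1206;0.8 -0.0014 -0.0283 0 0.1206;0.8 -0.0014 -0.0283 0 0.1206'>/dev/null
python3 -m creep '0.8 -0.0014 -0.0283 0 0.1206;0.8 0 0 0 0;0.8 0 0 0 0'
python3 - <<'E'
from h import *
cs=vision.get_image("scene");cv2.imwrite("pics/s7_full.png",cs)
f=lambda i,s:cv2.resize(i,None,fx=s,fy=s,interpolation=cv2.INTER_CUBIC)
cv2.imwrite("pics/c7.png",np.hstack([f(cs[120:210,260:360],4),f(cs[180:240,180:260],5)[:,:400][0:300].copy() if 0 else f(cs[165:255,170:260],4)]))
E
```

```text
t: 20.6
position: [0.4641, 0.356, 0.0102]
orientation: [-0.002, 0.947, 0.321, -0.001]
ft_force: [-0.2, -0.9, -0.5]
gripper_width: 0.0518
t: 21.02
position: [0.4632, 0.3012, 0.1029]
orientation: [-0.003, 0.9, 0.436, 0.002]
ft_force: [0.5, 0.2, -0.7]
gripper_width: 0.0516
t: 22.1
position: [0.4458, -0.013, 0.1004]
orientation: [-0.001, 0.446, 0.895, -0.002]
ft_force: [0.0, -0.4, -0.7]
gripper_width: 0.068
```

View pics/c7.png

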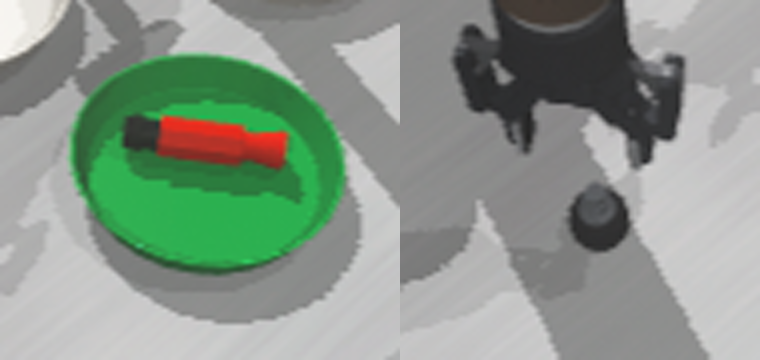

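```bash
python3 - <<'E'
from h import *
from scipy.optimize import fsolve
def f(c):
    P=np.array([px("scene",(c[0]+.021*np.cos(a),c[1]+.021*np.sin(a),z)) for z in(0.,.024) for a in np.arange(0,6.3,.1)])
    x=(P-[170,165])*4+1.5
    return x
def r(c):
    x=f(c); return [(x[:,0].min()+x[:,0].max())/2-599, x[:,1].max()-252]
s=fsolve(r,[.445,-.011],epsfcn=1e-4);x=f(s);print(s,x.min(0),x.max(0))
E
```

```text
[ 0.445 -0.011] [164.3 186.7] [226.3 254.7]<stdin>:9: RuntimeWarning: The iteration is not making good progress, as measured by the 
 improvement from the last ten iterations.
```

```bash
python3 -m creep '0.8 0 0.003 -0.035 0;0.8 0 0 -0.03 0;0.8 0 0 -0.02 0;0.8 0 0 -0.010 0;0.8 0 0 0 0'
python3 -m creep '0.8 0 0 0 0'
```

```text
t: 22.57
position: [0.4435, -0.0075, 0.003]
orientation: [-0.004, 0.444, 0.896, -0.003]
ft_force: [-0.1, -0.4, 0.2]
gripper_width: 0.0683
t: 22.65
position: [0.4455, -0.0078, 0.0051]
orientation: [-0.002, 0.444, 0.896, -0.002]
ft_force: [0.2, -0.5, 0.8]
gripper_width: 0.0681
```

```bash
python3 -m creep '0.8 0 0 -0.003 0;0 0 0 0 0;0 0 0 0 0;0 0 0 0 0;0 0 0 0 0'
python3 -m creep '0 0 0 0 0;0 0 0 0 0'
python3 -m creep '0 0 0 0.03 0;0 0 0 0.03 0;0 0 0 0.02 0;0 0 0 0 0'
```

```text
t: 23.07
position: [0.4468, -0.0087, 0.0037]
orientation: [-0.0, 0.444, 0.896, -0.002]
ft_force: [-1.4, 0.7, 6.4]
gripper_width: 0.0384
t: 23.23
position: [0.4468, -0.0087, 0.0037]
orientation: [-0.0, 0.444, 0.896, -0.001]
ft_force: [-1.6, 0.2, 6.3]
gripper_width: 0.0382
t: 23.57
position: [0.4495, -0.009, 0.087]
orientation: [0.003, 0.445, 0.896, -0.0]
ft_force: [-0.1, 0.7, 1.0]
gripper_width: 0.0379
```

```bash
python3 -m creep '0 0.0066 0.0345 0 0;0 0.0066 0.0345 0 0;0 0.0066 0.0345 0 0;0 0.0066 0.0345 0 0;0 0.0066 0.0345 0 0' >/dev/null
python3 -m creep '0 0.0066 0.0345 0 0;0 0.0066 0.0345 0 0;0 0.0066 0.0345 0 0;0 0.0066 0.0345 0 0;0 0 0 0 0'
python3 -m creep '0 0 0 0 0'
python3 - <<'E'
from h import *
cs=vision.get_image("scene")
cv2.imwrite("pics/c8.png",cv2.resize(cs[90:210,250:370],None,fx=4,fy=4,interpolation=cv2.INTER_CUBIC))
E
```

```text
t: 24.4
position: [0.5063, 0.308, 0.0818]
orientation: [-0.001, 0.442, 0.897, 0.0]
ft_force: [1.8, 0.6, 0.3]
gripper_width: 0.0382
t: 24.48
position: [0.5049, 0.3032, 0.0813]
orientation: [-0.001, 0.443, 0.896, -0.003]
ft_force: [-0.5, -0.1, -0.7]
gripper_width: 0.038
```

View pics/c8.png

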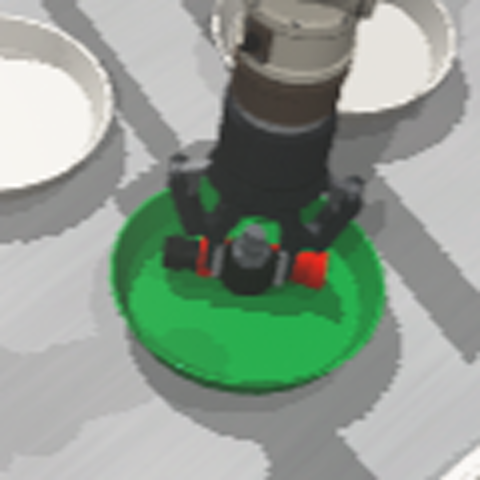

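```bash
python3 -m creep '0 0 -0.001 -0.03 0;0 0 0 -0.025 0;0 0 0 -0.013 0;0 0 0 0 0;0 0 0 0 0'
python3 -m creep '0 0 0 -0.003 0;0 0 0 0 0;0 0 0 0 0'
python3 -m creep '0 0 0 -0.002 0;0 0 0 0 0;0 0 0 0 0'
```

```text
t: 24.95
position: [0.5044, 0.2987, 0.0138]
orientation: [-0.002, 0.445, 0.895, -0.004]
ft_force: [0.3, 0.1, 0.3]
gripper_width: 0.0379
t: 25.2
position: [0.5062, 0.3008, 0.0128]
orientation: [-0.0, 0.445, 0.896, -0.001]
ft_force: [0.1, -0.2, -0.5]
gripper_width: 0.0379
t: 25.45
position: [0.5054, 0.3008, 0.0098]
orientation: [-0.001, 0.444, 0.896, -0.002]
ft_force: [0.9, 0.4, -0.9]
gripper_width: 0.0379
```

```bash
python3 -m creep '0 0 0 -0.0015 0;0 0 0 0 0;0 0 0 0 0'
python3 -m creep '0 0 0 -0.001 0;0 0 0 0 0;0 0 0 0 0'
```

```text
t: 25.7
position: [0.5052, 0.3006, 0.0079]
orientation: [-0.001, 0.444, 0.896, -0.002]
ft_force: [-0.3, 0.2, -0.6]
gripper_width: 0.0381
t: 25.95
position: [0.5052, 0.3007, 0.0077]
orientation: [-0.001, 0.444, 0.896, -0.002]
ft_force: [-2.3, -0.9, 5.5]
gripper_width: 0.0378
```

Contact. I'll release, lift, and back off clear to look at the whole scene.

```bash
python3 -m creep '0.65 0 0 0.001 0;0.65 0 0 0 0;0.65 0 0 0 0;0.65 0 0 0 0;0.65 0 0 0 0'
python3 -m creep '0.65 0 0 0.03 0;0.65 0 0 0.03 0;0.65 0 0 0.04 0;0.65 -0.02 -0.03 0.02 0;0.65 -0.02 -0.03 0.02 0'
python3 -m creep '0.65 -0.02 -0.033 0 0;0.65 -0.02 -0.033 0 0;0.65 -0.02 -0.033 0 0;0.65 -0.01 -0.036 0 0;0.65 0 -0.036 0 0'
python3 -m creep '0.65 0 -0.036 0 0;0.65 0 -0.036 0 0;0.65 0 0 0 0;0.65 0 0 0 0;0.65 0 0 0 0'
python3 - <<'E'
from h import *
snap("top","t9",None,1.5); snap("scene","s9",None,1.56)
E
```

```text
t: 26.37
position: [0.5053, 0.3006, 0.0078]
orientation: [-0.001, 0.444, 0.896, -0.002]
ft_force: [0.5, -0.2, 0.2]
gripper_width: 0.0558
t: 26.78
position: [0.4668, 0.2417, 0.1501]
orientation: [0.0, 0.444, 0.896, -0.0]
ft_force: [0.6, -0.5, 0.4]
gripper_width: 0.0556
t: 27.2
position: [0.3924, 0.0684, 0.148]
orientation: [-0.002, 0.444, 0.896, -0.003]
ft_force: [-0.4, 0.1, -0.1]
gripper_width: 0.0556
t: 27.62
position: [0.3953, -0.0023, 0.1481]
orientation: [-0.001, 0.445, 0.896, -0.002]
ft_force: [0.4, 0.2, 0.1]
gripper_width: 0.0553
```

View pics/s9.png

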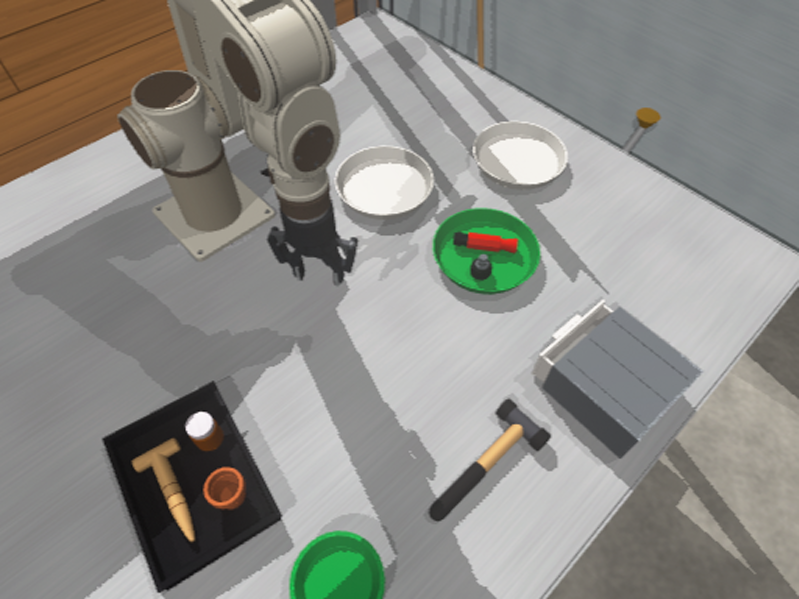

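View pics/t9.png

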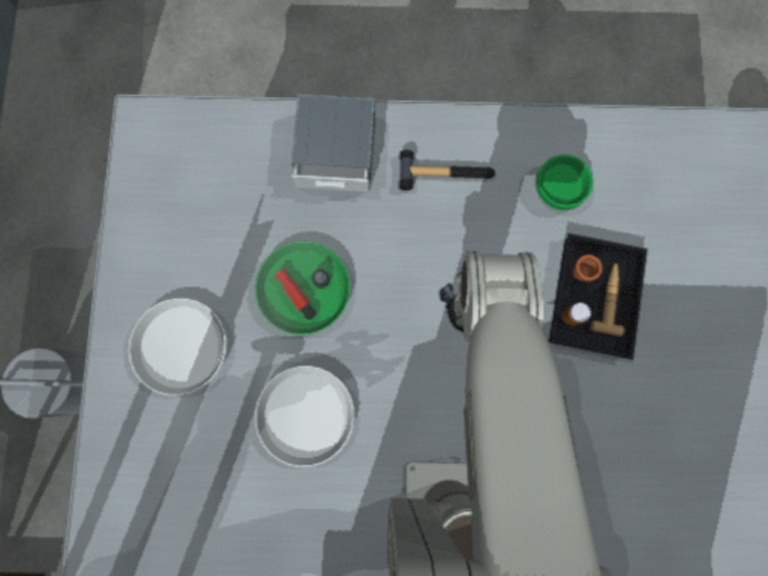

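Both kits are in place, and the hammer, stack and drawer look as they did at the start. In the top view the dibber is at (612,300), the pot at (588,267), the jar at (578,313), the nozzle at (295,293) and the connector at (321,278). Each one is clear of the others and of the rims.

```bash
python3 -c "
from bench import env; print(env.hand_in())"
```

```text
the job is handed in; nothing more can be done
None
```

Both kits are made up and the job is handed in at about 28 s of the 136 s allowed.

- **Sowing kit (seed tray):** the dibber lies flat, with the pot and the jar standing upright beside it. By the measured poses, the closest pair, the jar and the dibber's bar, is at least 10 mm apart.
- **Hose kit (green saucer):** the nozzle lies flat and the connector stands on its wide end, about 30 mm from the nozzle.

**Last checks:** the final top and scene pictures show all five things inside their containers, clear of each other and of the rims. The hammer, saucer stack, drawer and white look-alikes appear unmoved, and the gripper is clear of everything. The highest wrist force I read at the end of a move was about 14 N, when the nozzle was set down.

**Disagreements:**
- The two cameras differed by up to about 8 mm on the connector's position and about 12 mm on the saucer's. I used a value between the two for the connector, and fitted the saucer's outline in both pictures. Both were within what the grip and the fit needed.
- The measured grip widths came out 1 to 4 mm below the nominal sizes, but every grasp held.

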